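# Load two tins from the carrier into the gravity roller lane

## Task

Take the two oblong steel tins out of the carrier and load them upright into the roller lane, setting each down gently on the open upper half, from where it rolls down under the clear guard: the shorter tin goes to the front, up against the stop, because it is to be used first, and the taller one right up behind it. The full tins must be kept upright all the time, and the small bottle in the carrier and everything else on the bench must be left where they are.

Things in the scene. Friction and masses are not known exactly. Their poses are not given: they have to be found in the camera images.
- short_tin: The shorter steel lever-lid tin of oblong plan, 58 (its x) by 42 (its y), 62 mm tall, about 0.24 kg, straight sides, flat top; origin at the centre of its underside, z up. Starts upright in one of the three places of the carrier (which one varies), its x along the row.
- tall_tin: The taller steel lever-lid tin of oblong plan, 58 (its x) by 42 (its y), 80 mm tall, about 0.32 kg, straight sides, flat top; origin at the centre of its underside, z up. Starts upright in one of the three places of the carrier (which one varies), its x along the row.
- carrier: Fixed steel tin carrier, base 200 (x, along the row) by 66 (y) mm; origin at the centre of its underside. Three places 64 apart along x, 62 by 46 inside, floor at z = 4. Full-width partitions between them and at both ends, up to z = 58, stand 2 mm off the tins; the long sides have only a ledge up to z = 16, so a tin here can be gripped only across its 42 mm and lifted straight up.
- feeder: Fixed gravity roller lane, 265 long by 94 wide at the feet; origin on the bench below mid-lane, x level and pointing down the lane to the stop, z up. Free rollers (diameter 16, pitch 18) slope 6 degrees down to +x, their tops 60 mm above the bench at x = 0. Lane 50 wide between tall guides: a tin fits only with its 58 along the lane, 4 mm free each side, no room there for fingers.
- load (a point): On the roller tops, mid-width, at the middle of the open upper half of the lane, 193 mm up the slope from the stop; axes of the feeder. Open above from 57 mm up-slope (where the lane's end is open) to 70 mm down-slope. Guides rise 78 mm above the rollers, then lips flare out to 88 mm high. A tin let go here rolls to the stop within about 2.5 s.
- guard (a point): On the roller tops, mid-width, where the fixed clear plastic guard over the lower half of the lane begins, 120 mm up the slope from the stop; axes of the feeder. The guard covers the lane from here to the stop; inside it is 93 mm high above the rollers, and its top with the frame is 100 mm above them.
- stop (a point): On the roller tops, mid-width, at the face of the rubber stop that closes the lower end of the lane; axes of the feeder (x level, down the lane). The stop is 32 mm high.
- small_bottle: Bystander: small round amber glass bottle with black cap, diameter 38, standing in the remaining place of the carrier, height 76 mm; origin at the centre of its underside.
- beaker: Bystander: empty clear glass beaker, diameter 72, height 95 mm; origin at the centre of its underside.
- yarn_cone: Bystander: grey yarn cone, foot diameter 72, height 140 mm; origin at the centre of its underside.
- black_jar: Bystander: black plastic screw jar, diameter 72, height 105 mm; origin at the centre of its underside.
- amber_bottle: Bystander: large amber glass bottle, diameter 88, height 200 mm; origin at the centre of its underside.
- jar_lid: Bystander: black jar lid lying on the bench, diameter 72, height 14 mm; origin at the centre of its underside.
- dish: Bystander: white porcelain dish, diameter 90, height 30 mm; origin at the centre of its underside.
There are look-alikes about, which are no part of the job. Leave any purple, red or yellow look-alike of the short_tin alone.

How it is judged (in metres and radians):
At the end, for the whole second after the job is handed in: Both tins upright in the lane, released, at rest, on the rollers (within 6 mm) and mid-lane (10 mm): the shorter against the stop (centre 29 mm up the lane from it, -4 to +6 mm), the taller right behind it (centre 87 mm from the stop, -4 to +10 mm) (x of short_tin in the frame of stop between -0.0348 and -0.0248 m and y of short_tin in the frame of stop between -0.01 and 0.01 m and z of short_tin in the frame of stop between -0.003 and 0.009 m and angle between each of short_tin, tall_tin's own z axis and vertical below 0.2 rad and linear speed of each of short_tin, tall_tin below 0.02 m/s and x of tall_tin in the frame of stop between -0.0965 and -0.0825 m and y of tall_tin in the frame of stop between -0.01 and 0.01 m and z of tall_tin in the frame of stop between 0.0031 and 0.0151 m); the robot touches nothing.
It fails at once if a tin is tipped more than about 35 degrees (angle between any of short_tin, tall_tin's own z axis and vertical above 0.6 rad).
It fails at once if a tin is dropped or banged down on the rollers (meets them faster than 0.45 m/s, a fall of 10 mm) ((linear speed of short_tin above 0.45 m/s and z of short_tin in the frame of feeder below 0.085 m and x of short_tin in the frame of feeder between -0.13 and 0.13 m and y of short_tin in the frame of feeder between -0.025 and 0.025 m) or (linear speed of tall_tin above 0.45 m/s and z of tall_tin in the frame of feeder below 0.085 m and x of tall_tin in the frame of feeder between -0.13 and 0.13 m and y of tall_tin in the frame of feeder between -0.025 and 0.025 m)).
It fails at once if the small bottle is moved more than 15 mm or tipped in the carrier (distance of small_bottle from where it was at the start of the episode above 0.015 m or angle between small_bottle's own z axis and vertical above 0.4 rad).
It fails at once if another thing on the bench is moved more than 25 mm or tipped (distance of any of beaker, yarn_cone, black_jar, amber_bottle, jar_lid, dish from where it was at the start of the episode above 0.025 m or angle between any of beaker, yarn_cone, black_jar, amber_bottle, jar_lid, dish's own z axis and vertical above 0.4 rad).
It also fails if it takes over 72 s, if anything falls off the work surface, if the arm or the gripper's body presses on something with over 40 N, if the wrist force passes 120 N, or if a joint passes its speed limit or range.

## Robot

A 7-joint arm with a two-finger parallel gripper is mounted at the origin on the work surface. World frame = base frame: x ahead of the robot, y to its left, z up, the work surface at z = 0. Lengths are in mm, angles in degrees, forces in N, time in s.
With the tool pointing down it reaches from about 400 to 900 mm from the base axis. Payload 5.5 kg.
Tool frame: the origin (TCP) lies at the very end of the fingers, on their centre line; the grasp point (between the pads) lies 19 mm behind it; y points along the fingers, x is the direction in which the jaws open and shut, and the axes are right-handed (so a half turn about y gives the same grasp; the last joint's range is limited). The gripper opens to 85 mm and grips with 20 to 120 N. Pads are 22 mm wide; open, the fingers measure 114 mm over their backs; the gripper's body (76 mm by 85 mm) begins 54 mm behind the grasp point. The pads swing forward as they close: fully open they stand 13 mm farther back than shut.
Start: joints at [15.08, 28.699, -24.465, 88.831, 12.651, 65.22, -12.049], TCP at [650, 0.037, 231.31] pointing down, gripper open.
Joint ranges: [-164.97, 164.97], [-17.58, 116.51], [-87.97, 89.64], [11.32, 138.91], [-80.73, 260.73], [10.89, 115.49], [-147.41, 147.41]. Speed limits (degrees/s): [147.25, 147.25, 180, 180, 180, 180, 180].

## Interface

Orientations are given as a 3x3 rotation matrix whose columns are the frame's x, y, z axes.
In Python, from rig import manip gives the robot as it stands. Calls block until the motion is done:
- manip.move_pose(position, orientation): joint-space move of the TCP to a pose.
- manip.move_l(position, velocity=150, frame=None, force_limit=None): straight line of the TCP; frame=None keeps the orientation; velocity is the mean speed in mm/s. With force_limit (N) it stops when the force on the tool has changed by that much, and returns True; else False.
- manip.movej(angles): joint-space move.
- manip.grip(opening, force=None): opening from 0.0 (shut) to 1.0 (fully open); force is the grip in N (None keeps the last); returns when the fingers have stopped.
- manip.pause(seconds).
- manip.inverse_kinematics(position, orientation): joint angles nearest the present ones, or None.
- manip.get_obs(): the state.
- manip.capture(name): name is "scene" or "side" or "wrist"; returns a dict with "image" (400x640x3 uint8, blue, green, red), "camera_matrix" (3x3 intrinsics, pixels), "R" (3x3) and "t" (3): a world point X has camera coordinates R X + t; the wrist camera has in their place "mount" (4x4, takes a point from camera to tool coordinates, whose origin is the TCP and whose axes are the tool frame's). Camera axes: x right, y down, z forward; pixel columns grow to the right and rows downward; lengths in mm; the calibration is good to about 2 mm. A picture is of the moment at which its call begins: read the wrist's pose just before it. There is no depth.
A pose or a line that the arm cannot do raises manip.MotionError and nothing moves.
- manip.hand_in(): hands the job in, once; it reports no verdict.
The state is a dict: "t": time; "joints": joint angles; "joint_velocities": joint speeds; "tau": joint torques, N m; "tcp_pos": TCP position; "orientation": TCP orientation; "wrist_force": force on the tool from outside, world axes, zero at the start; "torque": the same for the moment, N m; "gripper_width": opening from 0.0 (shut) to 1.0 (fully open).
Only numpy, scipy, OpenCV 4.12 (cv2) and the standard library are available. Lean on these libraries where they do the work, as an engineer would, in place of code of your own. Each camera call takes 0.05 s, during which the arm holds its last target.

## Working session

There is one attempt and no reset: what is moved stays moved. The work goes in short steps, each a Python script; the robot and the scene stay as the last script left them, time stands still between calls to the robot, and variables do not carry over. Pictures are saved under pics/ and viewed, and the job is handed in when it is done.

```bash
mkdir -p pics
python3 - <<'E'
from rig import manip
import cv2,pickle
d={}
for n in("scene","side","wrist"):
    o=manip.get_obs();c=manip.capture(n);c['obs']=o;d[n]=c;cv2.imwrite(f"pics/{n}0.png",c["image"])
    print(n,{k:v for k,v in c.items() if k not in('image','obs')})
pickle.dump(d,open("d0.pkl","wb"));print(o['tcp_pos'],o['orientation'],o['t'],o['gripper_width'])
E
```

```text
scene {'camera_matrix': array([[447.69155908,   0.        , 326.56583461],
       [  0.        , 447.69155908, 202.29476215],
       [  0.        ,   0.        ,   1.        ]]), 'R': array([[ 0.17138291,  0.98517908,  0.00707616],
       [ 0.74996655, -0.12580066, -0.64940309],
       [-0.63888815,  0.11660347, -0.76041144]]), 't': array([-109.26945667, -361.85470306, 1808.88035937])}
side {'camera_matrix': array([[449.09769046,   0.        , 314.99093438],
       [  0.        , 449.09769046, 199.06099894],
       [  0.        ,   0.        ,   1.        ]]), 'R': array([[ 0.98960646, -0.14309083,  0.01428523],
       [-0.09477426, -0.72369633, -0.68357989],
       [ 0.10815218,  0.67512121, -0.72973589]]), 't': array([-529.79428755,   96.22437325, 1303.2163676 ])}
wrist {'camera_matrix': array([[357.70035537,   0.        , 315.42402177],
       [  0.        , 357.70035537, 202.68267638],
       [  0.        ,   0.        ,   1.        ]]), 'mount': array([[ 9.99999837e-01, -2.32364811e-04,  5.20633028e-04,
        -1.13168053e+00],
       [-5.66966399e-04, -3.09179866e-01,  9.51003412e-01,
        -1.43696395e+02],
       [-6.00104779e-05, -9.51003552e-01, -3.09179948e-01,
         7.84833159e+01],
       [ 0.00000000e+00,  0.00000000e+00,  0.00000000e+00,
         1.00000000e+00]])}
[ 6.49378142e+02 -4.32096319e-02  2.30356869e+02] [[ 9.99998479e-01 -1.74357615e-03 -5.31196689e-05]
 [ 5.32061317e-05  4.95429991e-05  9.99999997e-01]
 [-1.74357351e-03 -9.99998479e-01  4.96356927e-05]] 0.1 1.0018486171608656
```

View pics/scene0.png

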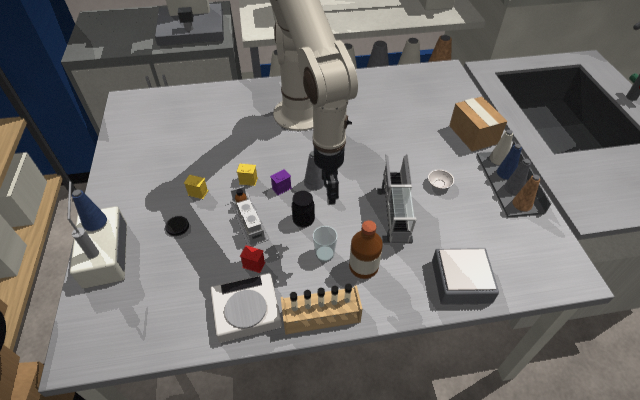

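View pics/side0.png

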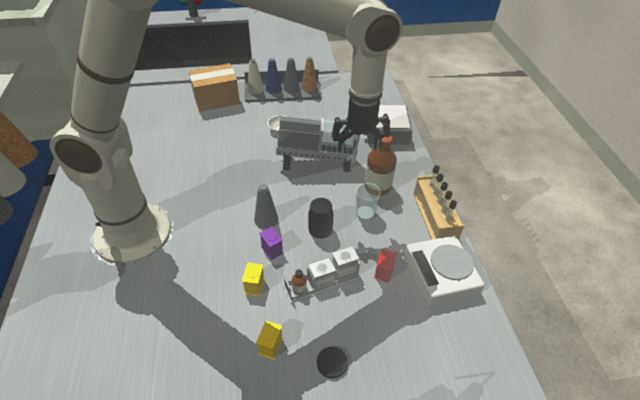

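View pics/wrist0.png

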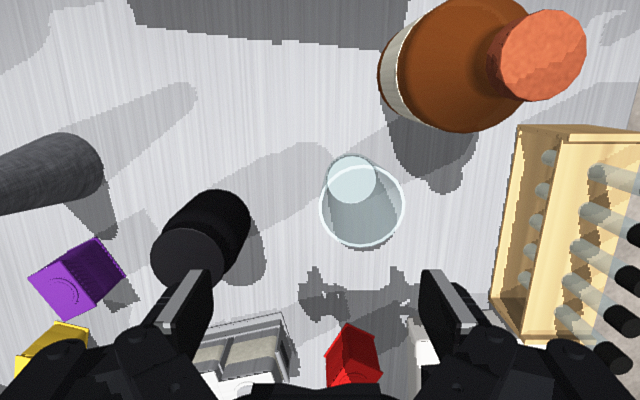

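The scene view shows the carrier at about (248,215), with the bottle at the robot end and the tins beyond it. The lane is at about (398,200). In the side view the carrier is at about (325,275) and the lane at about (318,140). I'll enlarge both.

```bash
cat > h.py <<'E'
import numpy as np,cv2,pickle
def ray(c,px):
    K=c['camera_matrix']
    d=np.linalg.inv(K)@np.array([px[0],px[1],1.])
    if 'mount' in c:
        o=c['obs'];Rw=np.array(o['orientation']);M=c['mount']
        p=Rw@M[:3,3]+np.array(o['tcp_pos']);return p,Rw@M[:3,:3]@d
    R=c['R'];return -R.T@c['t'],R.T@d
def onz(c,px,z):
    p,d=ray(c,px);return p+d*(z-p[2])/d[2]
def proj(c,X):
    X=np.asarray(X,float)
    if 'mount' in c:
        o=c['obs'];Rw=np.array(o['orientation']);M=c['mount']
        q=M[:3,:3].T@(Rw.T@(X-np.array(o['tcp_pos']))-M[:3,3])
    else: q=c['R']@X+c['t']
    u=c['camera_matrix']@q;return u[:2]/u[2]
def tri(c1,p1,c2,p2):
    a,d=ray(c1,p1);b,e=ray(c2,p2)
    d=d/np.linalg.norm(d);e=e/np.linalg.norm(e)
    s=np.linalg.lstsq(np.stack([d,-e],1),b-a,rcond=None)[0]
    x=a+s[0]*d;y=b+s[1]*e;return (x+y)/2,np.linalg.norm(x-y)
E
python3 - <<'E'
from h import *
d=pickle.load(open("d0.pkl","rb"))
def crop(n,x,y,w,h,s,f): cv2.imwrite(f,cv2.resize(d[n]['image'][y:y+h,x:x+w],None,fx=s,fy=s,interpolation=cv2.INTER_CUBIC))
crop('scene',360,140,80,110,5,'pics/c1.png')
crop('scene',220,175,60,75,8,'pics/c2.png')
crop('side',260,105,110,75,7,'pics/c3.png')
crop('side',275,235,100,75,8,'pics/c4.png')
E
```

```text
(no output)
```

View pics/c1.png

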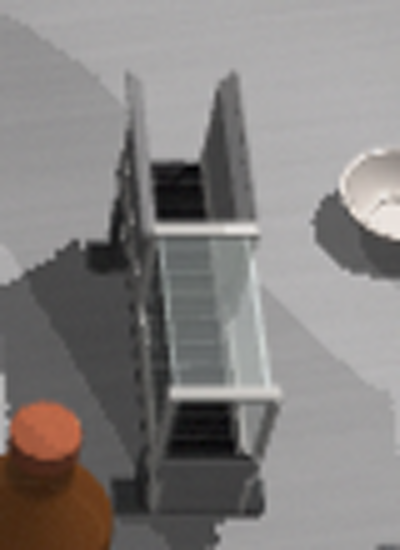

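View pics/c2.png

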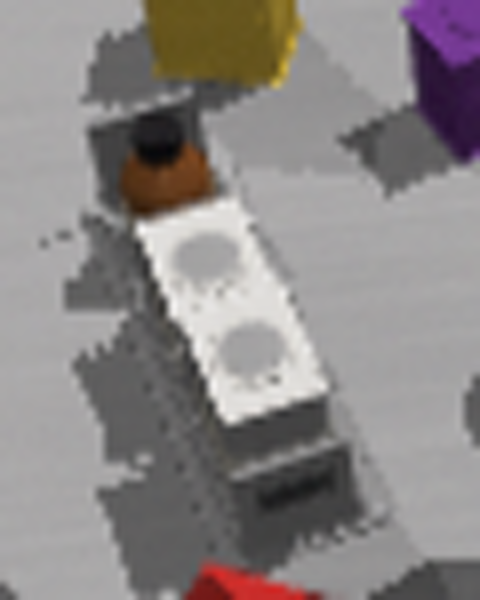

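View pics/c3.png

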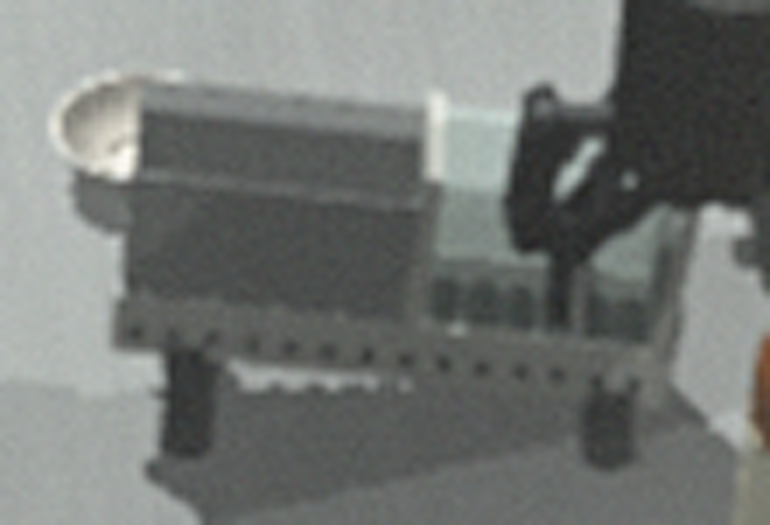

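View pics/c4.png

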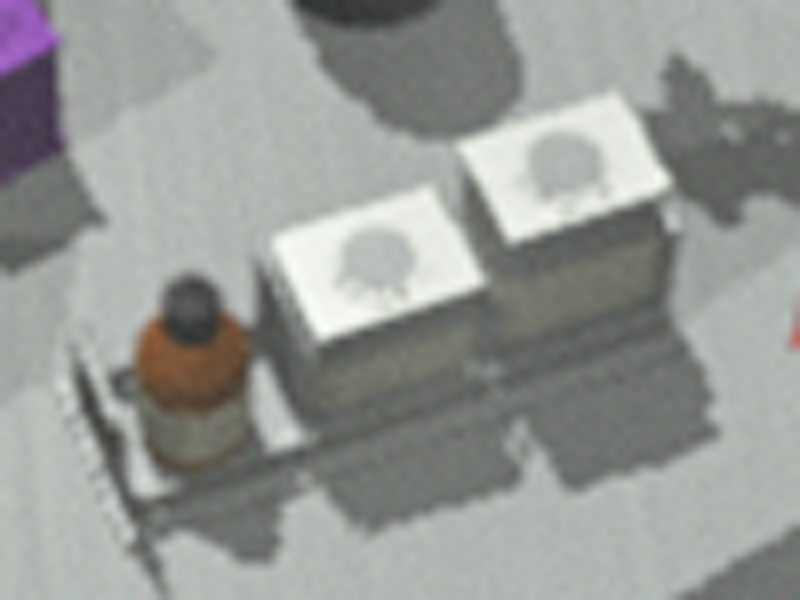

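Run:
```python
from h import *
d=pickle.load(open("d0.pkl","rb"));S,D=d['scene'],d['side']
for n,a,b in(("A",(245.4,206.9),(322.1,267.3)),("B",(251.25,218.75),(345.6,255))):
    print(n,tri(S,a,D,b),[ (h,onz(S,a,h).round(1),onz(D,b,h).round(1)) for h in(66,84)])
f=lambda x,y:(x/5+360-.4,y/5+140-.4); g=lambda x,y:(x/7+260-.4,y/7+105-.4)
print('bar L(near -y)',tri(S,f(155,230),D,g(432,180)))
print('bar R(+y)',tri(S,f(258,228),D,g(437,97)))
print('guide end -y',tri(S,f(132,72),D,g(135,180)))
print('guide end +y',tri(S,f(235,72),D,g(140,88)))
for q in (f(172,393),f(278,393)): print('low bar z~158-?',onz(S,q,147))
```

```text
A (array([ 518.29815632, -237.66102749,   64.872448  ]), np.float64(0.547929211124145)) [(66, array([ 519. , -237.4,   66. ]), array([ 518.3, -238.7,   66. ])), (84, array([ 534.5, -235.9,   84. ]), array([ 515.9, -250.9,   84. ]))]
B (array([ 582.29592406, -220.86325461,   82.40256709]), np.float64(1.1445032846783556)) [(66, array([ 569.4, -222.4,   66. ]), array([ 585.3, -208.7,   66. ])), (84, array([ 584.1, -221.2,   84. ]), array([ 581.7, -221.4,   84. ]))]
bar L(near -y) (array([582.86156149, 203.78807124, 154.65532466]), np.float64(1.6970041323463425))
bar R(+y) (array([593.69690902, 263.80149028, 155.66221662]), np.float64(0.8472968988305167))
guide end -y (array([451.46397896, 222.74304455, 155.69740558]), np.float64(3.7348261465086545))
guide end +y (array([460.19290932, 288.97743237, 154.84717757]), np.float64(1.6061350882872383))
low bar z~158-? [700.55790893 182.27958823 147.        ]
low bar z~158-? [710.556239   241.73134237 147.        ]
```

Triangulated lid heights are 65 mm for A and 82 mm for B. So the short tin is in the middle place at about (518,-238), and the tall tin is in the far place at about (582,-221). Next I'll take closer wrist views of the lane and the carrier.

Run:
```python
from rig import manip
from h import *
d={}
R=[[1,0,0],[0,0,1],[0,-1,0]]
for n,p in(("wf",[530,250,290]),("wc",[540,-232,270])):
    manip.move_pose(p,R)
    o=manip.get_obs();c=manip.capture("wrist");c['obs']=o;d[n]=c
    cv2.imwrite(f"pics/{n}.png",c["image"]);print(o['t'],o['tcp_pos'])
pickle.dump(d,open("d1.pkl","wb"))
```

```text
1.2417 [531.11043344 247.91244481 289.52706885]
3.05 [ 540.7435135  -230.24025067  270.15927533]
```

View pics/wf.png

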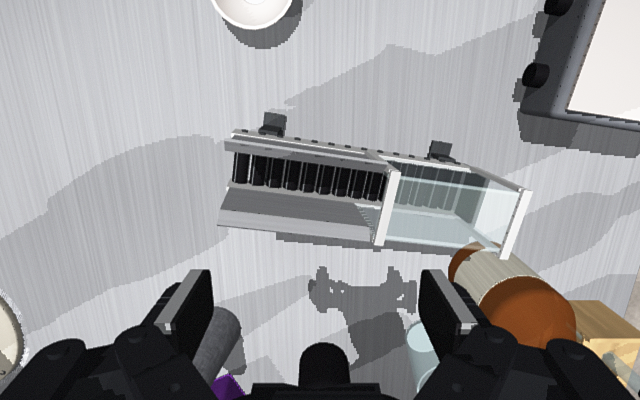

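View pics/wc.png

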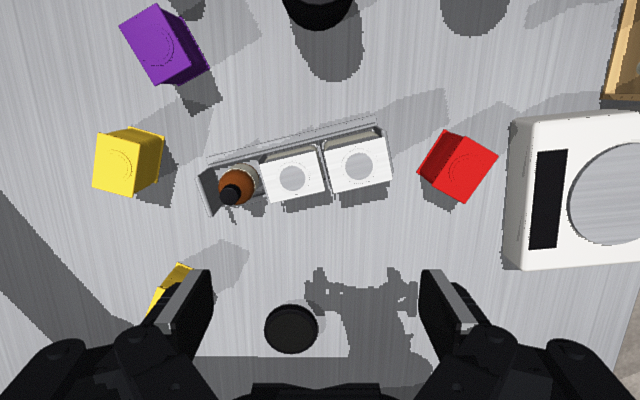

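The first view shows the open lane at about (305,185), and the guard's edge bar runs from (395,172) to (378,243). The second shows the lids at about (293,178) for the short tin and (359,166) for the tall one. I'll zoom in for precise lines.

Run:
```python
from h import *
d=pickle.load(open("d1.pkl","rb"))
cv2.imwrite('pics/z1.png',cv2.resize(d['wf']['image'][120:265,210:410],None,fx=4,fy=4,interpolation=cv2.INTER_CUBIC))
c=d['wc'];im=c['image'];w=(im.min(2)>195).astype(np.uint8);w[:, :255]=0;w[:,395:]=0;w[:130]=0;w[205:]=0
hsv=cv2.cvtColor(im,cv2.COLOR_BGR2HSV)
w=cv2.morphologyEx(w,cv2.MORPH_OPEN,np.ones((3,3)))
cs,_=cv2.findContours(w,cv2.RETR_EXTERNAL,cv2.CHAIN_APPROX_NONE)
for q in cs:
    if cv2.contourArea(q)<500: continue
    r=cv2.minAreaRect(q);b=cv2.boxPoints(r)
    for z in(66,84):
        P=np.array([onz(c,x,z) for x in b])[:,:2];L=[np.linalg.norm(P[i]-P[i-1]) for i in range(4)]
        print(z,r[0],onz(c,r[0],z).round(1),np.round(L,1),[np.degrees(np.arctan2(*(P[i]-P[i-1])[::-1])).round(1) for i in range(4)])
```

```text
66 (291.42926025390625, 177.20677185058594) [ 516. -238.   66.] [41.9 57.9 41.4 60. ] [np.float64(100.8), np.float64(13.7), np.float64(-76.4), np.float64(-165.8)]
84 (291.42926025390625, 177.20677185058594) [ 517.2 -233.5   84. ] [39.8 54.9 39.2 56.9] [np.float64(100.8), np.float64(13.7), np.float64(-76.4), np.float64(-165.8)]
66 (358.5655517578125, 164.7786865234375) [ 582.6 -225.2   66. ] [44.2 60.1 43.7 62.3] [np.float64(103.7), np.float64(13.4), np.float64(-73.4), np.float64(-166.1)]
84 (358.5655517578125, 164.7786865234375) [ 580.3 -221.4   84. ] [41.9 57.  41.4 59.1] [np.float64(103.7), np.float64(13.4), np.float64(-73.4), np.float64(-166.1)]
```

View pics/z1.png

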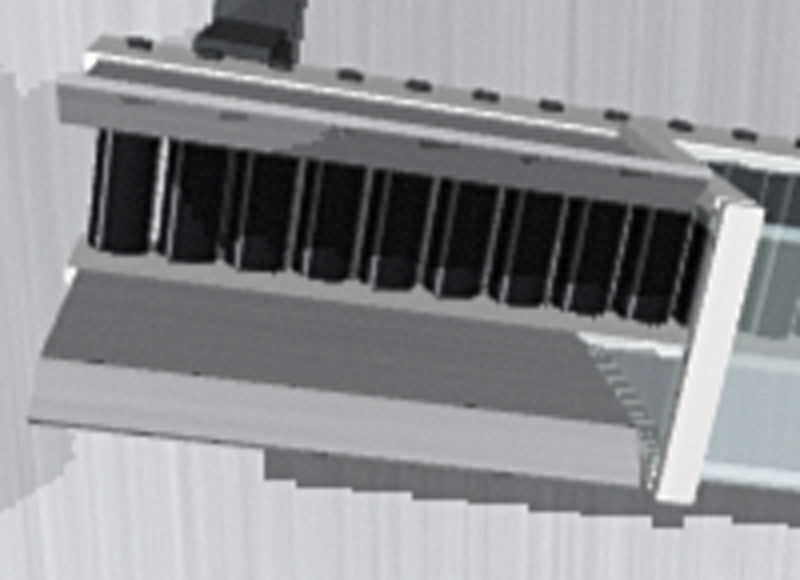

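Run:
```python
from h import *
d=pickle.load(open("d1.pkl","rb"));c=d['wf'];S=pickle.load(open("d0.pkl","rb"))['scene']
f=lambda x,y:(x/4+210-.4,y/4+120-.4)
def L(n,a,b,za,zb):
    A=onz(c,f(*a),za);B=onz(c,f(*b),zb);v=B-A
    print(n,A.round(1),B.round(1),np.degrees(np.arctan2(v[1],v[0])).round(2),np.linalg.norm(v[:2]).round(1));return A,B
o1=L('lip +y',(60,75),(715,168),160.6,147.5)
o2=L('lip -y',(30,421),(645,487),160.6,147.5)
b1=L('bend +y',(60,120),(700,208),150.7,137.5)
b2=L('bend -y',(40,358),(640,425),150.7,137.5)
r=L('rollerend -y',(100,250),(690,325),71,60)
k=L('bar upslope edge',(652,490),(722,203),158,158)
k2=L('bar downslope edge',(692,500),(765,208),158,158)
# width between lines, using dir
th=np.radians(-9.8);n=np.array([-np.sin(th),np.cos(th)])
for nm,l in(('lip+',o1),('lip-',o2),('bend+',b1),('bend-',b2),('roll-',r),('bar',k),('bar2',k2)):
    print(nm,[np.round(p[:2]@n,1) for p in l],[np.round(p[:2]@[n[1],-n[0]],1) for p in l])
```

```text
lip +y [461.5 289.  160.6] [589.3 268.1 147.5] -9.28 129.4
lip -y [449.6 218.7 160.6] [578.3 197.7 147.5] -9.27 130.3
bend +y [458.3 278.8 150.7] [588.7 257.5 137.5] -9.27 132.1
bend -y [450.  228.9 150.7] [578.2 208.2 137.5] -9.18 129.8
rollerend -y [445.7 231.2  71. ] [603.1 206.6  60. ] -8.87 159.4
bar upslope edge [578.  201.8 158. ] [588.9 263.3 158. ] 79.98 62.5
bar downslope edge [586.5 199.5 158. ] [597.4 262.3 158. ] 80.18 63.7
lip+ [np.float64(363.3), np.float64(364.5)] [np.float64(405.6), np.float64(535.0)]
lip- [np.float64(292.1), np.float64(293.3)] [np.float64(405.8), np.float64(536.2)]
bend+ [np.float64(352.7), np.float64(354.0)] [np.float64(404.2), np.float64(536.2)]
bend- [np.float64(302.2), np.float64(303.6)] [np.float64(404.5), np.float64(534.3)]
roll- [np.float64(303.7), np.float64(306.3)] [np.float64(399.8), np.float64(559.2)]
bar [np.float64(297.2), np.float64(359.7)] [np.float64(535.2), np.float64(535.5)]
bar2 [np.float64(296.4), np.float64(360.1)] [np.float64(544.0), np.float64(544.0)]
```

Run:
```python
from h import *
d0=pickle.load(open("d0.pkl","rb"));d1=pickle.load(open("d1.pkl","rb"));D=d0['side'];C=d1['wc'];W=d1['wf'];S=d0['scene']
for n,c,p in(("cone foot side",D,(265,222)),("purple",D,(271,250)),("jar",D,(320,232)),("beaker",D,(366,214)),("bottle",D,(379,188)),
 ("lid wc",C,(291,328)),("red wc",C,(455,185)),("scale corner wc",C,(505,268)),("yellow near wc",C,(160,300)),("yellow far",C,(110,190)),("purple wc",C,(185,80)),
 ("lid scene",S,(177,226)),("yellow1 S",S,(196,193)),("yellow2 S",S,(247,180)),("cone S?",S,(315,180)),("cone wf",W,(225,340)),("red S",S,(252,266))):
    print(n,onz(c,p,0).round())
print(proj(C,[640,-310,0]),proj(C,[600,-310,0]),proj(W,[500,140,0]),proj(D,[500,140,0]),proj(D,[600,-320,0]),proj(S,[600,-320,0]),proj(S,[500,140,0]))
```

```text
cone foot side [383. -12.   0.]
purple [ 393. -117.    0.]
jar [540. -71.   0.]
beaker [689. -20.   0.]
bottle [755.  83.   0.]
lid wc [ 507. -467.    0.]
red wc [ 707. -263.    0.]
scale corner wc [ 786. -374.    0.]
yellow near wc [ 333. -423.    0.]
yellow far [ 293. -271.    0.]
purple wc [ 397. -145.    0.]
lid scene [ 506. -463.    0.]
yellow1 S [ 372. -405.    0.]
yellow2 S [ 340. -231.    0.]
cone S? [379.   4.   0.]
cone wf [398. -25.   0.]
red S [ 696. -236.    0.]
[396.07857066 221.21284671] [363.76605699 221.15266882] [292.6191505  235.41911155] [297.97007099 182.82694355] [357.77688138 304.67943585] [222.82179638 243.69647871] [360.56341241 200.96172543]
```

The bench spot around (530,80) is free, so I'll use it to regrip: the carrier allows only the 42 mm grip and the lane only the 58 mm grip. Next I'll check IK and pick the short tin.

```bash
cat >> h.py <<'E'
def Rt(yaw,tilt=0):
    """tool x at yaw (deg) from world x, approach down; tilt about lane y"""
    a=np.radians(yaw);Rz=np.array([[np.cos(a),-np.sin(a),0],[np.sin(a),np.cos(a),0],[0,0,1]])
    B=np.array([[1,0,0],[0,0,1],[0,-1,0.]])
    t=np.radians(tilt);Ry=np.array([[np.cos(t),0,np.sin(t)],[0,1,0],[-np.sin(t),0,np.cos(t)]])
    return Rz@Ry@B
LY=-9.35; ST=np.array([530,80.]); 
LC=np.array([507.3,245.3]); RZ=67.
def lanepos(up):  # TCP position for tin-bottom-height offset 'up' above rollers, along normal
    a=np.radians(LY);t=np.radians(6);x=np.array([np.cos(a),np.sin(a)])
    b=np.array([*(LC-x*5.2),RZ]); n=np.array([*(x*np.sin(t)),np.cos(t)])
    return b+n*up
E
python3 - <<'E'
from rig import manip
from h import *
print(np.round(manip.get_obs()['joints'],0))
for p,y,t in(([516.5,-238,26],104.5,0),([516.5,-238,26],-75.5,0),([580,-221,26],104.5,0),([580,-221,26],-75.5,0),([*ST,22],LY+90,0),([*ST,22],LY-90,0),([*ST,22],LY,0),([*ST,22],LY+180,0),(lanepos(26),LY,6),(lanepos(26),LY+180,-6)):
    q=manip.inverse_kinematics(list(p),Rt(y,t).tolist());print(np.round(p),y,None if q is None else np.round(q,0))
E
```

```text
[ 38.  20. -23.  96.   8.  66.  14.]
[ 516. -238.   26.] 104.5 [ 48.  39. -34. 108.  32.  42. 101.]
[ 516. -238.   26.] -75.5 [ 27.  35.  -6. 109.   6.  37. -59.]
[ 580 -221   26] 104.5 [ 44.  44. -35. 100.  33.  47.  97.]
[ 580 -221   26] -75.5 [ 23.  39.  -7. 101.   6.  41. -62.]
[530.  80.  22.] 80.65 [ 14.  37. -32. 113.  30.  39.  44.]
[530.  80.  22.] -99.35 [  -5.   33.   -8.  113.    8.   34. -118.]
[530.  80.  22.] -9.35 [  7.  35. -23. 113.  22.  37. -39.]
[530.  80.  22.] 170.65 [ 26.  43. -48. 112.  45.  46. 122.]
[505. 246.  93.] -9.35 [ -1.  35. -34. 103.  19.  53. -52.]
[505. 246.  93.] 170.65 [ 12.  43. -54. 103.  35.  59. 115.]
```

Run:
```python
from rig import manip
from h import *
R=Rt(104.5).tolist()
manip.move_pose([516.5,-238,130],R)
manip.pause(.2);o=manip.get_obs();print(o['t'],o['tcp_pos'],o['wrist_force'])
c=manip.capture("wrist");cv2.imwrite("pics/p1.png",c["image"])
manip.move_l([516.5,-238,26],150,force_limit=15) and print('hit')
print(manip.get_obs()['tcp_pos'])
manip.grip(0.0,45)
o=manip.get_obs();print(o['t'],o['gripper_width'],o['wrist_force'])
```

```text
4.7417 [ 516.84745711 -238.03175686  130.37922942] [ 0.63058373  0.4850803  -1.01459613]
[ 517.26750631 -237.99234815   26.64504276]
6.1083 0.4875879184551398 [-0.51713696 -0.11274618  5.77369867]
```

View pics/p1.png

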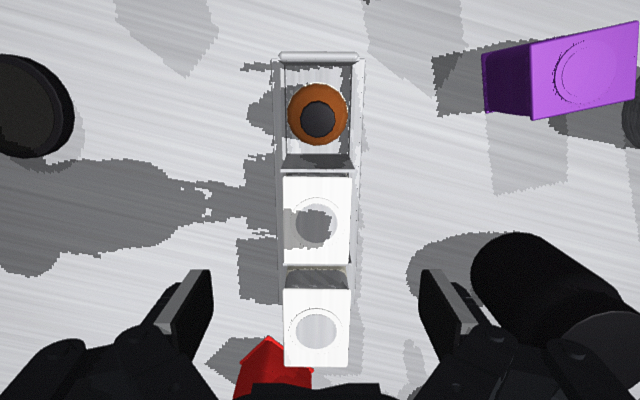

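The view shows the middle tin centred between the fingers at (317,220), and the jaws closed on 41.4 mm. I'll lift it and set it down on the free spot.

Run:
```python
from rig import manip
from h import *
manip.move_l([516.5,-238,190],150)
o=manip.get_obs();print(o['t'],o['gripper_width'],o['wrist_force'])
manip.move_pose([*ST,190],Rt(LY+90).tolist())
manip.move_l([*ST,32],170)
manip.pause(.15);o=manip.get_obs();print(o['t'],o['tcp_pos'])
print(manip.move_l([*ST,18],25,force_limit=4))
o=manip.get_obs();print(o['t'],o['tcp_pos'],o['wrist_force'])
c=manip.capture("side");cv2.imwrite("pics/p2.png",c["image"][100:330,200:480].repeat(2,0).repeat(2,1))
```

```text
7.35 0.4857694405462419 [ 0.14911905  0.6184563  -3.08561736]
9.7917 [531.00823865  80.08192822  33.12293153]
True
10.225 [530.28194688  79.95644402  22.7095072 ] [-1.02056698 -0.18870007  4.83638694]
```

View pics/p2.png

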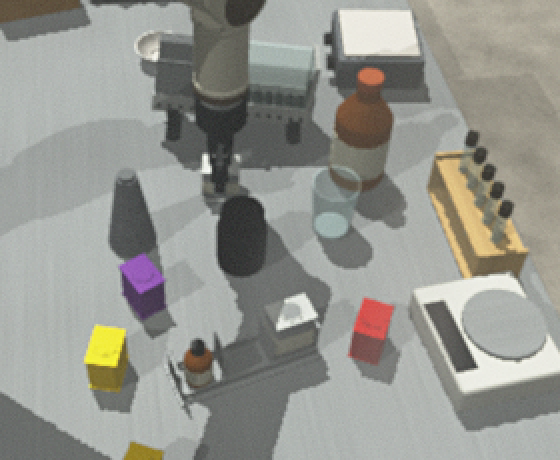

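The tin stands on the bench and the carrier and bottle look undisturbed. I'll release it, turn the gripper 90° and regrip across the 58 mm.

Run:
```python
from rig import manip
from h import *
manip.grip(1.0)
manip.move_l([*ST,115],200)
manip.move_pose([*ST,115],Rt(LY).tolist())
manip.pause(.15)
print(manip.move_l([*ST,26],150,force_limit=15))
o=manip.get_obs();print(o['t'],o['tcp_pos'])
manip.grip(0.0,45)
o=manip.get_obs();print(o['t'],o['gripper_width'],o['wrist_force'])
manip.move_l([*ST,210],180)
a=lanepos(26+120)
manip.move_pose(a.tolist(),Rt(LY,6).tolist())
manip.pause(.3);o=manip.get_obs();print(o['t'],o['tcp_pos'],a,o['gripper_width'],o['wrist_force'])
d={}
for n in('scene','side','wrist'):
    o=manip.get_obs();c=manip.capture(n);c['obs']=o;d[n]=c
pickle.dump(d,open('d2.pkl','wb'))
f=lambda n,x,y,w,h,s:cv2.resize(d[n]['image'][y:y+h,x:x+w],None,fx=s,fy=s,interpolation=cv2.INTER_CUBIC)
cv2.imwrite("pics/p3.png",f('side',240,60,140,120,5));cv2.imwrite("pics/p3s.png",f('scene',340,110,110,140,4));cv2.imwrite("pics/p3w.png",d['wrist']['image'])
```

```text
False
13.5333 [530.51965645  80.20516814  26.48024848]
13.9083 0.6712137668343567 [-0.10208272 -0.18598841  6.55351644]
16.075 [517.6094114  242.38713773 212.16710363] [517.22748629 243.66541482 212.20019672] 0.6753796442487348 [ 1.13618424 -0.25310982 -2.15344792]
```

View pics/p3.png

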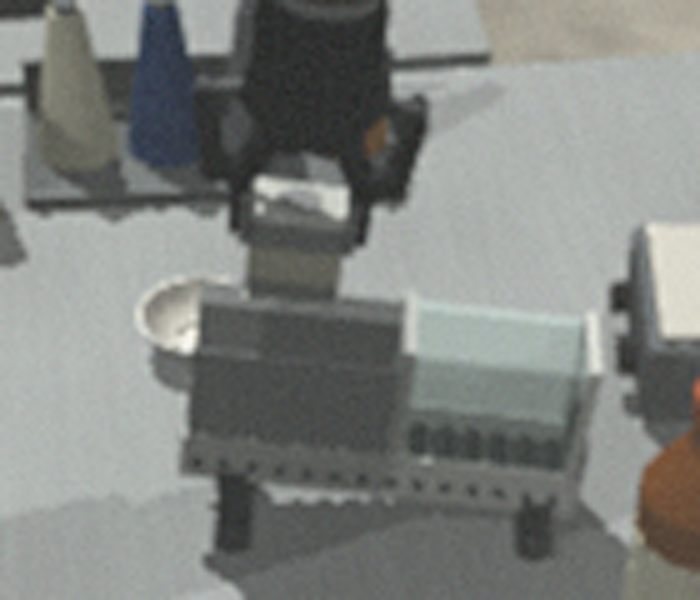

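View pics/p3s.png

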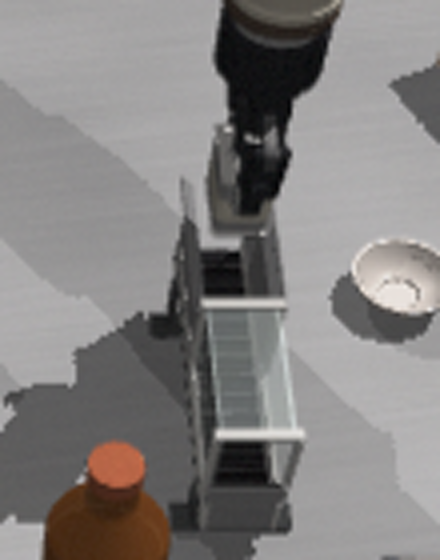

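View pics/p3w.png

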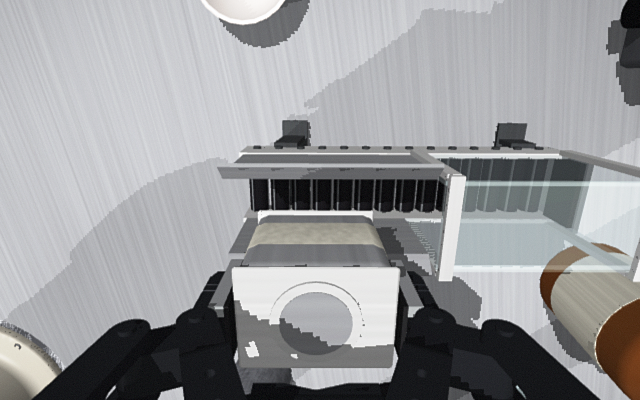

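Run:
```python
from h import *
d=pickle.load(open("d2.pkl","rb"));c=d['wrist'];o=c['obs'];print(o['tcp_pos'],np.round(o['orientation'],3))
Rw=np.array(o['orientation']);T=np.array(o['tcp_pos'])
for x in(-29,29):
  for z in(-21,21): print(x,z,proj(c,T+Rw@np.array([x,-36,z])).round(1))
cv2.imwrite('pics/z2.png',cv2.resize(c['image'][140:270,210:470],None,fx=3,fy=3,interpolation=cv2.INTER_CUBIC))
```

```text
[517.49116844 242.90422209 212.32546813] [[ 0.981 -0.103  0.164]
 [-0.163  0.017  0.987]
 [-0.104 -0.995 -0.   ]]
-29 -21 [240.2 367.3]
-29 21 [232.1 266. ]
29 -21 [396.2 367.2]
29 21 [404.9 266. ]
```

View pics/z2.png

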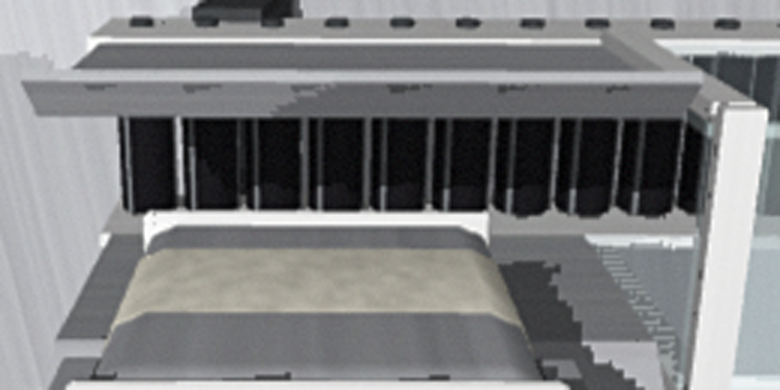

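Run:
```python
from h import *
d=pickle.load(open("d2.pkl","rb"));c=d['wrist'];M=c['mount'];K=c['camera_matrix']
def tz(px,ty):
    r=M[:3,:3]@np.linalg.inv(K)@np.array([*px,1.]);p=M[:3,3];return (p+r*(ty-p[1])/r[1]).round(1)
f=lambda x,y:(x/3+210-.3,y/3+140-.3)
for n,a,h in(("bend+",f(25,117),78),("bend+",f(700,110),78),("lip+",f(25,82),88),("lip+",f(700,76),88),("bend-",f(60,338),78),("bend-R",f(660,342),78),("rollend-",f(125,213),-3),("rollend-",f(650,216),-3),("bar",f(712,105),100)):
    print(n,tz(a,146-h))
```

```text
bend+ [-60.3  68.   24.9]
bend+ [76.6 68.  26.3]
lip+ [-56.9  58.   34.3]
lip+ [72.1 58.  35.5]
bend- [-56.8  68.  -24.5]
bend-R [ 73.6  68.  -25.5]
rollend- [-56.4 149.  -24.1]
rollend- [ 95.3 149.  -25. ]
bar [70.6 46.  32.7]
```

In the tool frame the lane is centred to within 0.5 mm, with the guide bends at ±25 mm, the open end at -57 and the guard at +71. I'll descend along the slope normal.

Run:
```python
from rig import manip
from h import *
R=Rt(LY,6).tolist()
print(manip.move_l(lanepos(36).tolist(),110,R,force_limit=12))
manip.pause(.2);o=manip.get_obs();print(o['t'],o['tcp_pos'],lanepos(36),o['wrist_force'])
print(manip.move_l(lanepos(20).tolist(),20,R,force_limit=3))
o=manip.get_obs();print(o['t'],o['tcp_pos'],o['wrist_force'])
a=np.radians(LY);t=np.radians(6);n=np.array([np.cos(a)*np.sin(t),np.sin(a)*np.sin(t),np.cos(t)])
print('up',(np.array(o['tcp_pos'])-lanepos(0))@n, (np.array(o['tcp_pos'])-lanepos(20)))
c=manip.capture("side");cv2.imwrite("pics/p4.png",cv2.resize(c['image'][60:180,240:380],None,fx=5,fy=5))
```

```text
False
17.575 [506.42352312 245.66408    103.50003822] [505.88211588 245.53345813 102.80278823] [-0.64434984 -0.80834122 -3.10228104]
True
18.0917 [505.54010071 245.60969067  94.2574843 ] [ 0.8978683  -1.2439546   4.09283487]
up 27.46493818899559 [ 1.30822053 -0.19548285  7.3670464 ]
```

View pics/p4.png

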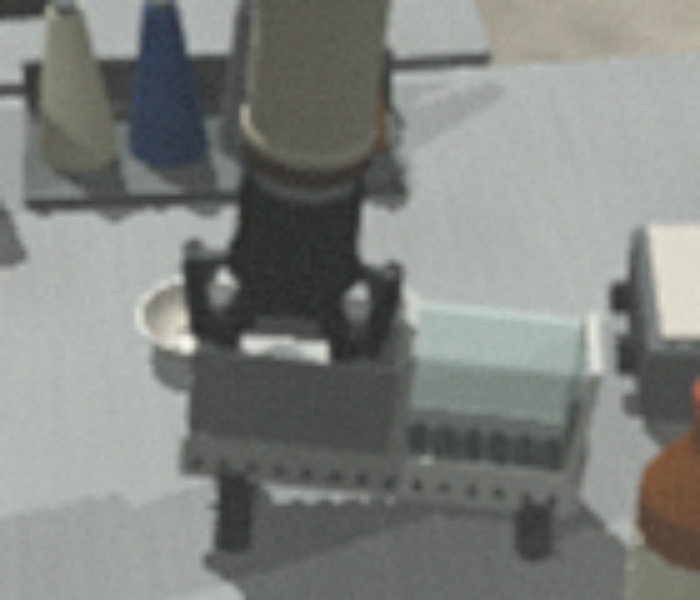

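The tin met the rollers at 27.5 mm of TCP height, against 26 expected, and stands in the lane between the guides. I'll open modestly so the fingers stay clear of the guard, and lift.

Run:
```python
from rig import manip
from h import *
R=Rt(LY,6).tolist()
manip.grip(0.82)
o=manip.get_obs();print(o['t'],o['gripper_width'],o['wrist_force'])
print(manip.move_l(lanepos(150).tolist(),130,R,force_limit=15))
o=manip.get_obs();print(o['t'],o['tcp_pos'],o['wrist_force'])
manip.grip(1.0)
manip.pause(.8)
for n in('side','scene','wrist'):
    o=manip.get_obs();c=manip.capture(n);c['obs']=o
    im={'side':c['image'][60:180,240:380],'scene':c['image'][130:250,360:440],'wrist':c['image']}[n]
    s=1 if n=='wrist' else 5
    cv2.imwrite(f"pics/p5{n}.png",cv2.resize(im,None,fx=s,fy=s))
print(manip.get_obs()['t'])
```

```text
18.425 0.8206425906626382 [-0.1003023   0.19028616 -0.22264216]
False
19.525 [516.982141   243.29686954 215.26529595] [-0.04206949 -0.62173197  0.24785608]
20.7833
```

View pics/p5side.png

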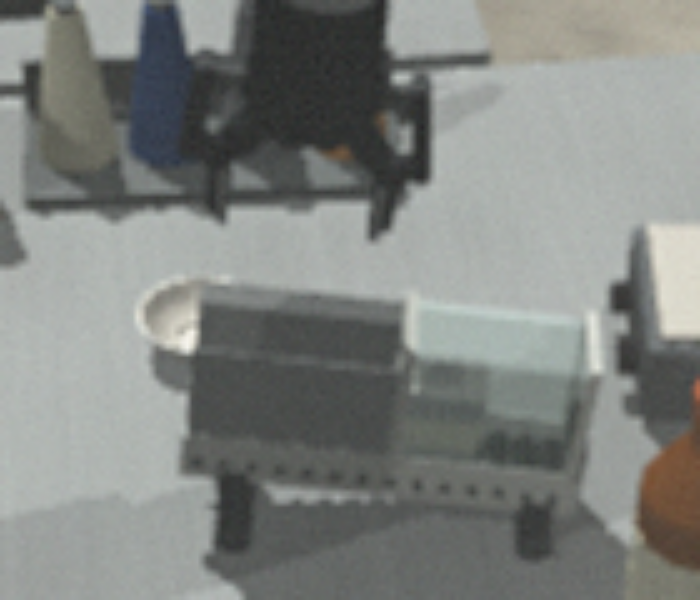

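View pics/p5wrist.png

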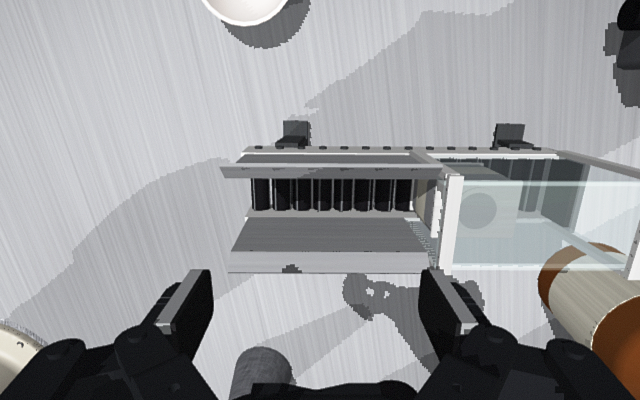

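The short tin has entered under the guard, around (485,210), and is rolling to the stop. Next is the tall tin.

Run:
```python
from rig import manip
from h import *
P=[580.4,-221.4]
manip.move_pose([*P,150],Rt(104.5).tolist())
manip.pause(.2);o=manip.get_obs();print(o['t'],o['tcp_pos'])
c=manip.capture("wrist");cv2.imwrite("pics/p6.png",c["image"])
c=manip.capture("side");cv2.imwrite("pics/p6s.png",cv2.resize(c['image'][60:310,240:400],None,fx=3,fy=3))
print(manip.move_l([*P,36],150,force_limit=15))
manip.grip(0.0,50)
o=manip.get_obs();print(o['t'],o['tcp_pos'],o['gripper_width'],o['wrist_force'])
```

```text
23.1833 [ 580.67807526 -220.73644972  150.13674094]
False
24.6667 [ 580.9403538  -221.57277276   36.89354215] 0.48551028010803293 [-1.14282089  0.45897291  6.12042345]
```

View pics/p6.png

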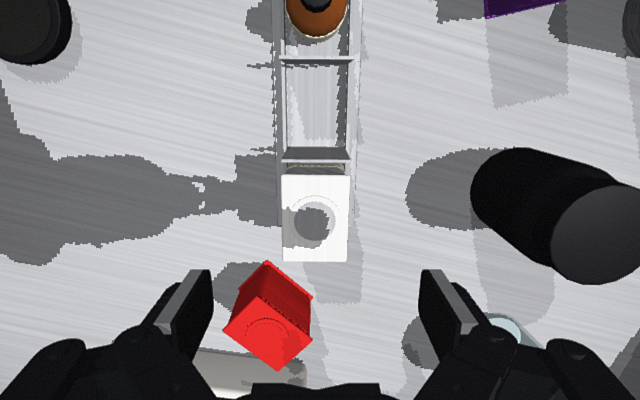

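View pics/p6s.png

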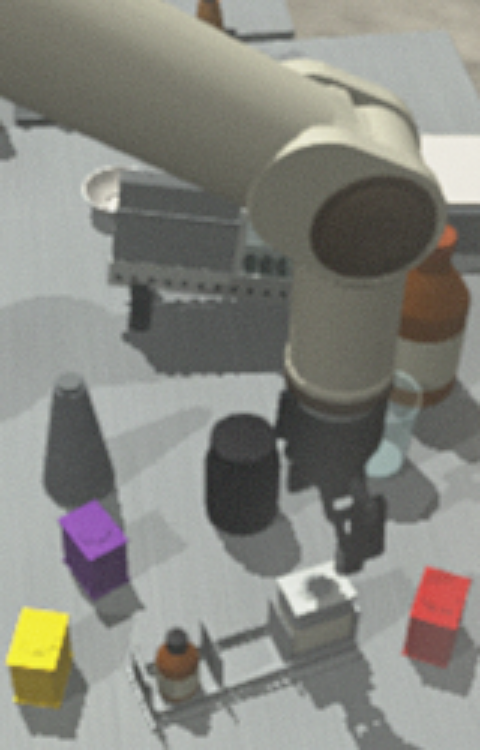

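The tall tin was centred at about (315,218) and is now gripped at 41 mm. I'll repeat the same set-down and regrip.

Run:
```python
from rig import manip
from h import *
manip.move_l([580.4,-221.4,210],150)
o=manip.get_obs();print(o['t'],o['gripper_width'],o['wrist_force'])
manip.move_pose([*ST,210],Rt(LY+90).tolist())
manip.move_l([*ST,44],170)
manip.pause(.15)
print(manip.move_l([*ST,28],25,force_limit=4))
o=manip.get_obs();print(o['t'],o['tcp_pos'],o['wrist_force'])
manip.grip(1.0)
manip.move_l([*ST,135],200)
manip.move_pose([*ST,135],Rt(LY).tolist())
manip.pause(.15)
print(manip.move_l([*ST,40],150,force_limit=15))
manip.grip(0.0,50)
o=manip.get_obs();print(o['t'],o['tcp_pos'],o['gripper_width'],o['wrist_force'])
manip.move_l([*ST,230],180)
a=lanepos(40+1.5+120)
manip.move_pose(a.tolist(),Rt(LY,6).tolist())
manip.pause(.3);o=manip.get_obs();print(o['t'],o['tcp_pos'],a,o['gripper_width'],o['wrist_force'])
for n in('side','scene','wrist'):
    o=manip.get_obs();c=manip.capture(n);c['obs']=o
    im={'side':c['image'][60:180,240:380],'scene':c['image'][130:250,360:440],'wrist':c['image']}[n]
    s=1 if n=='wrist' else 5
    cv2.imwrite(f"pics/p7{n}.png",cv2.resize(im,None,fx=s,fy=s))
Rw=np.array(o['orientation']);T=np.array(o['tcp_pos'])
for x in(-29,29):
  for z in(-21,21): print(x,z,proj(c,T+Rw@np.array([x,-40,z])).round(1))
```

```text
25.975 0.48687276639692395 [-0.23551515  0.17825836 -2.95390149]
True
28.9083 [529.99518718  80.06194666  32.75668875] [-1.71536099 -0.55163834  6.1392963 ]
False
32.65 [530.84981053  80.12709846  41.22646886] 0.6738522218100702 [-2.41704776 -1.09153559  8.21421703]
34.85 [519.21916833 242.18702078 227.64463067] [518.82615212 243.40219053 227.6152861 ] 0.6712982755547654 [ 0.57192056  0.30318861 -1.35026336]
-29 -21 [238.  375.5]
-29 21 [229.4 271.9]
29 -21 [398.6 375.5]
29 21 [407.9 271.8]
```

View pics/p7side.png

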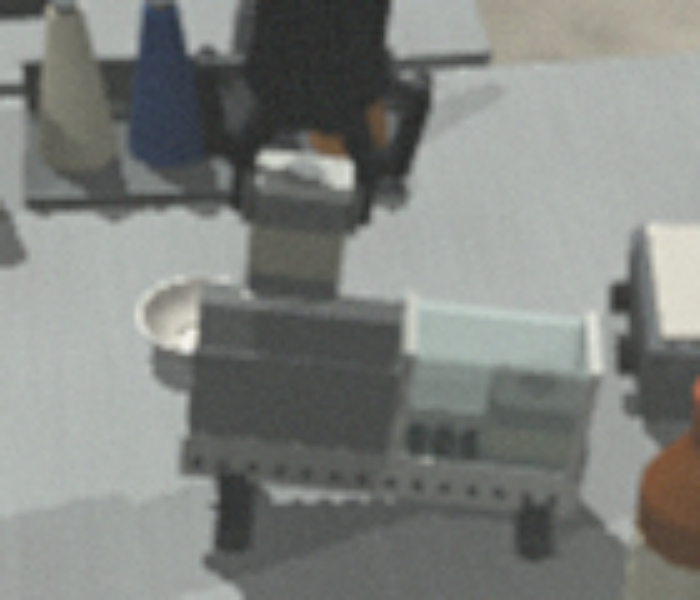

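View pics/p7scene.png

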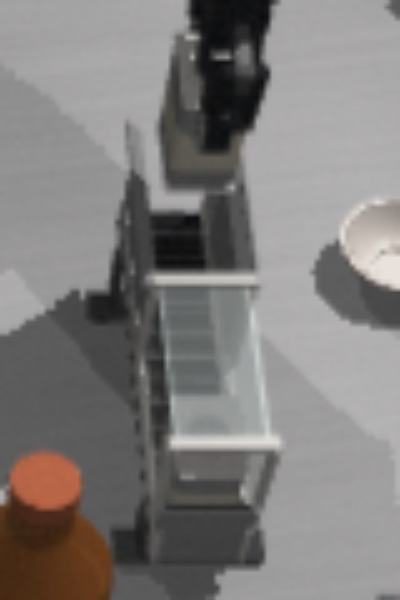

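View pics/p7wrist.png

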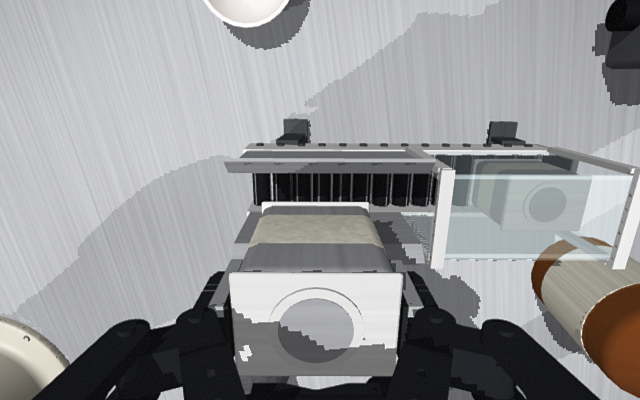

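The short tin rests at the lower end against the stop, and the tall tin is held centred above the lane. I'll set it down.

Run:
```python
from rig import manip
from h import *
R=Rt(LY,6).tolist()
print(manip.move_l(lanepos(52).tolist(),110,R,force_limit=12))
manip.pause(.2)
print(manip.move_l(lanepos(34).tolist(),20,R,force_limit=3))
o=manip.get_obs();print(o['t'],o['tcp_pos'],o['wrist_force'])
a=np.radians(LY);t=np.radians(6);n=np.array([np.cos(a)*np.sin(t),np.sin(a)*np.sin(t),np.cos(t)])
print('up',(np.array(o['tcp_pos'])-lanepos(0))@n)
```

```text
False
True
36.9333 [506.94327471 245.30427973 108.15462618] [ 0.66547599 -1.13414108  3.99080313]
up 41.43585961389054
```

Run:
```python
from rig import manip
from h import *
R=Rt(LY,6).tolist()
manip.grip(0.82)
print(manip.move_l(lanepos(170).tolist(),130,R,force_limit=15))
manip.pause(2.0)
d={}
for n in('side','scene','wrist'):
    o=manip.get_obs();c=manip.capture(n);c['obs']=o;d[n]=c
    im={'side':c['image'][60:180,240:380],'scene':c['image'][130:250,360:440],'wrist':c['image']}[n]
    s=1 if n=='wrist' else 5
    cv2.imwrite(f"pics/p8{n}.png",cv2.resize(im,None,fx=s,fy=s))
cv2.imwrite("pics/p8full.png",d['scene']['image'])
pickle.dump(d,open('d8.pkl','wb'))
print(o['t'],o['wrist_force'])
```

```text
False
40.4667 [ 0.63870747 -0.20160666  0.08605681]
```

View pics/p8side.png

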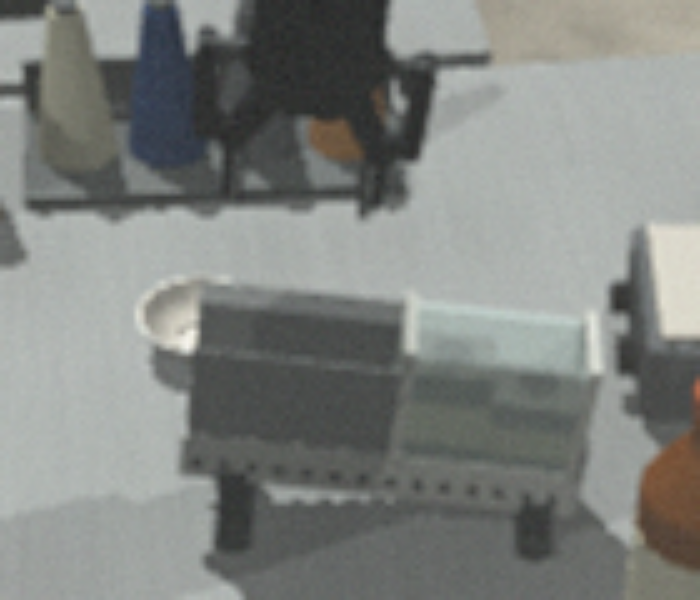

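View pics/p8wrist.png

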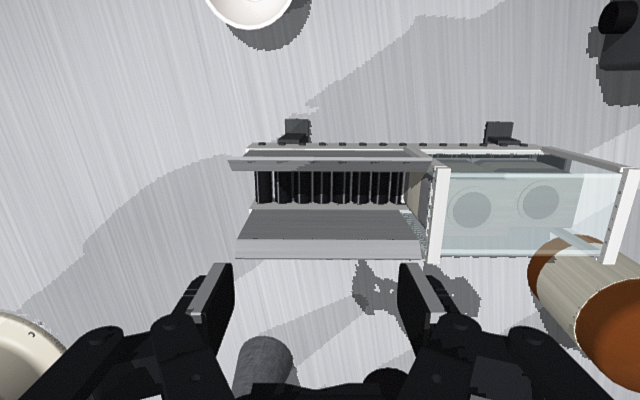

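View pics/p8full.png

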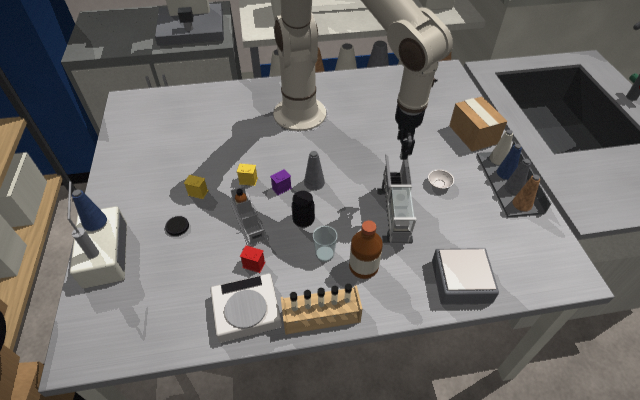

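Run:
```python
from h import *
from rig import manip
d=pickle.load(open("d8.pkl","rb"));c=d['wrist'];M=c['mount'];K=c['camera_matrix']
o=c['obs'];a=np.radians(LY);t=np.radians(6);n=np.array([np.cos(a)*np.sin(t),np.sin(a)*np.sin(t),np.cos(t)])
up=(np.array(o['tcp_pos'])-lanepos(0))@n-1;print(up)
def tz(px,h):
    r=M[:3,:3]@np.linalg.inv(K)@np.array([*px,1.]);p=M[:3,3];return (p+r*(up-h-p[1])/r[1]).round(1)
print('tall',tz((472,209),80),'short',tz((541,202),62),'bar',tz((437,168),100),tz((428,262),100),'end',tz((229,160),88),tz((617,262),100))
o2=manip.capture('wrist')['image'];print('diff',np.abs(o2.astype(int)-c['image']).max(2)[160:250,420:600].mean(), np.abs(o2.astype(int)-c['image']).max(2)[0:100].mean())
cv2.imwrite('pics/p9.png',cv2.resize(o2[130:280,390:640],None,fx=3,fy=3,interpolation=cv2.INTER_CUBIC))
```

```text
169.01361721055144
tall [106.7  89.   -1.9] short [165.2 107.   -2.7] bar [72.7 69.  31.3] [ 73.4  69.  -32. ] end [-55.9  81.   33.9] [198.3  69.  -32.1]
diff 2.1264197530864197 2.125671875
```

View pics/p9.png

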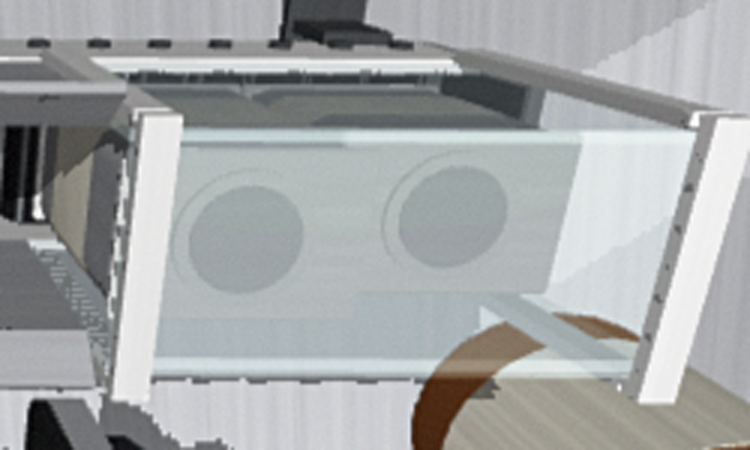

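Run:
```python
from rig import manip
o=manip.get_obs();print(o['t'],o['gripper_width']);manip.hand_in()
```

```text
40.5667 0.8195570189249941
the job is handed in; nothing more can be done
```

Both tins are in the lane, the shorter against the stop and the taller right behind it. I handed the job in at 40.6 s, inside the 72 s limit; no verdict was reported.

**What I did:** I lifted each tin straight out of the carrier by its 42 mm sides. I set it down on a free spot on the bench and regripped it across its 58 mm. Then I lowered it onto the rollers tilted 6° to match the slope, stopping at first light contact, and let it roll under the guard.

**Last checks, from the final wrist image:**

| Check | Measured | Wanted |
|---|---|---|
| Short tin centre, distance from stop | about 28 mm | 25–35 mm |
| Tall tin centre, distance from stop | about 86.5 mm | 82.5–96.5 mm |
| Spacing between the two centres | 58.5 mm (tins touching) | about 58 mm |
| Offset from mid-lane | about 2–3 mm | within 10 mm |

- **At rest:** two pictures taken one after the other differed only by noise, and the force on the tool was near zero.
- **Stop position:** I inferred it from the measured guard edge plus the stated 120 mm, because I did not see the stop face directly.
- **Everything else on the bench:** I compared the small bottle and the other things with the first picture by eye only, and they look unmoved.
- **Disagreement:** the rollers were about 1.5 mm higher than I had estimated when the short tin touched down, within my measuring error. No check failed.

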